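# Sort the sample tubes by cap colour into the transport case

### The job

The courier is due: pick up the four capped sample tubes lying about on the bench and lay each one, seated in its notches, in a cradle of its cap's colour in the open transport case, one tube to a cradle; they are glass, so do not drop them. Then swing the lid down until it is fully shut, and leave everything else on the bench where it is.

Things in the scene. Friction and masses are not known exactly. Their poses are not given: they have to be found in the camera images.
- tube_red_center (a point): capped glass sample tube with a bright red cap, 89 mm long in all, lying on the bench at any heading; body 12.6 mm in diameter, cap (last 20 mm, +x end) 16.2 mm; about 20 g; can roll. Point on its axis, half-way along, 7 mm above the bench at the start; x runs along the tube towards the cap, y and z turn as it rolls
- tube_blue_center (a point): capped glass sample tube with a blue cap, 114 mm long in all, lying on the bench at any heading; body 12.6 mm in diameter, cap (last 20 mm, +x end) 16.2 mm; about 20 g; can roll. Point on its axis, half-way along, 7 mm above the bench at the start; x runs along the tube towards the cap, y and z turn as it rolls
- tube_purple_1_center (a point): capped glass sample tube with a purple cap, 104 mm long in all, lying on the bench at any heading; body 12.6 mm in diameter, cap (last 20 mm, +x end) 16.2 mm; about 20 g; can roll. Point on its axis, half-way along, 7 mm above the bench at the start; x runs along the tube towards the cap, y and z turn as it rolls
- tube_purple_2_center (a point): capped glass sample tube with a purple cap, 89 mm long in all, lying on the bench at any heading; body 12.6 mm in diameter, cap (last 20 mm, +x end) 16.2 mm; about 20 g; can roll. Point on its axis, half-way along, 7 mm above the bench at the start; x runs along the tube towards the cap, y and z turn as it rolls
- cradle_red_seat (a point): red cradle fixed in one of the case's four lanes (which lane varies). Point: where a seated tube's axis rests, mid-cradle, 26 mm above the bench; x along the tube, y across, z up. Two ribs 6 mm thick, 30 mm either side along x, each with a 90 degree V notch (bottom 9 mm below the point; shoulders 10 mm above it, 18 mm to each side); 54 mm free between ribs for fingers, floor 18 mm below the point
- cradle_blue_seat (a point): blue cradle fixed in one of the case's four lanes (which lane varies). Point: where a seated tube's axis rests, mid-cradle, 26 mm above the bench; x along the tube, y across, z up. Two ribs 6 mm thick, 30 mm either side along x, each with a 90 degree V notch (bottom 9 mm below the point; shoulders 10 mm above it, 18 mm to each side); 54 mm free between ribs for fingers, floor 18 mm below the point
- cradle_purple_1_seat (a point): purple cradle fixed in one of the case's four lanes (which lane varies). Point: where a seated tube's axis rests, mid-cradle, 26 mm above the bench; x along the tube, y across, z up. Two ribs 6 mm thick, 30 mm either side along x, each with a 90 degree V notch (bottom 9 mm below the point; shoulders 10 mm above it, 18 mm to each side); 54 mm free between ribs for fingers, floor 18 mm below the point
- cradle_purple_2_seat (a point): purple cradle fixed in one of the case's four lanes (which lane varies). Point: where a seated tube's axis rests, mid-cradle, 26 mm above the bench; x along the tube, y across, z up. Two ribs 6 mm thick, 30 mm either side along x, each with a 90 degree V notch (bottom 9 mm below the point; shoulders 10 mm above it, 18 mm to each side); 54 mm free between ribs for fingers, floor 18 mm below the point
- case: light grey transport case, fixed on the bench (place and heading vary), 166 mm along x, 270 mm along y, rim 48 mm high, walls 7 mm, inside 152 x 256 mm. Origin at the centre of its underside, x towards the hinge side (roughly to the robot's left), z up. Four lanes along x, 64 mm apart, no walls between: fingers opened wide can touch a tube in the next lane
- lid (a joint): lid of the case, hinged along the rim on its +x side: 0 fully shut, grows as it opens; 1.55 to 1.85 rad (standing up) at the start, stop at 1.9. Stiff friction hinge (0.4 N m): it stays where it is left, so push it all the way down, 1 to 8 N near its front edge
- lid_hinge (a point): middle of the lid's hinge line, at the top of the +x rim, 48 mm above the bench; turns with the lid: x points along the lid from front edge to hinge, y along the hinge line, z out of the outer face (up when shut)
- lid_edge (a point): middle of the lid's front edge (upper edge while open), 166 mm from the hinge line, half-way through the 10 mm thick lid, axes as at the hinge; lid 270 mm wide, raised panel 2.5 mm high on the outer face, foam pad 7 mm thick inside. A dark finger tab 70 mm wide, 7 mm thick stands 18 mm out from the edge in the lid's plane
- tube_red: the whole bright red-capped tube tube_red; origin and axes the same as the point tube_red_center
- tube_blue: the whole blue-capped tube tube_blue; origin and axes the same as the point tube_blue_center
- tube_purple_1: the whole purple-capped tube tube_purple_1; origin and axes the same as the point tube_purple_1_center
- tube_purple_2: the whole purple-capped tube tube_purple_2; origin and axes the same as the point tube_purple_2_center
- timer: bystander: white laboratory timer, 66 x 72 x 16 mm; origin at the centre of its underside; not to be disturbed
- tape_roll: bystander: roll of beige masking tape lying flat, 103 across and 25 high, in mm; origin at the centre of its underside; not to be disturbed
- petri_dish: bystander: lidded petri dish, 90 across and 15 high, in mm; origin at the centre of its underside; not to be disturbed
- marker: bystander: red and white marker pen, 135 long (along its own y), 16 thick, in mm; origin at the centre of its underside; not to be disturbed

How it is judged:
By the outcome, as a careful person would: the job done as asked, in the order asked, and still so for the second after the job is handed in, with the robot touching nothing.
It also fails if it takes over 72 s, if anything falls off the work surface, if the arm or the gripper's body presses on something with over 40 N, if the wrist force passes 120 N, or if a joint passes its speed limit or range.

### The arm

A 7-joint arm with a two-finger parallel gripper is mounted at the origin on a cart in front of the work surface, level with it; the furniture and walls round the work are solid. World frame = base frame: x ahead of the robot, y to its left, z up, the work surface at z = 0. Lengths are in mm, angles in degrees, forces in N, time in s.
With the tool pointing down it reaches from about 400 to 850 mm from the base axis. Payload 10.4 kg.
Tool frame: the origin (TCP) lies between the finger pads; the fingertips stand 17 mm ahead of it and the grasp point (between the pads) lies 2 mm behind it (nose_length is the distance from the TCP to the fingertips, in mm); z points along the fingers, y is the line along which they close (so a half turn about z gives the same grasp; the last joint's range is limited). The gripper opens to 85 mm and grips with 20 to 120 N. Pads are 22 mm wide; open, the fingers measure 114 mm over their backs; the gripper's body (76 mm by 85 mm) begins 54 mm behind the grasp point. The pads swing forward as they close: fully open they stand 13 mm farther back than shut.
Start: joints at [65.283, 19.034, -3.707, 83.658, 1.238, 77.344, -5.071], TCP at [248.465, -573.511, 248.338] pointing down, gripper open.
Joint ranges: [-148.97, 148.97], [-28.65, 121.19], [-84.17, 76.75], [9.2, 138.47], [-72.65, 252.65], [3.7, 117.97], [-149.18, 149.18]. Speed limits (degrees/s): [127.2, 127.2, 159.86, 159.86, 180, 180, 180].

### API

Orientations are given as [roll, pitch, yaw] about the fixed x, y, z axes, in that order (R = Rz(yaw) Ry(pitch) Rx(roll)).
In Python, from workcell import observe, grab_frame, job_done, nose_length gives the robot as it stands. The module is installed in compiled form; this text tells all that it offers.
- The arm moves only by the tool arm_command, never from a script. Its argument "steps" is a list of rows, each a list of 5 numbers: the shift along the world's x, y, z normalised to -1 to 1, where 1 is 5 cm, then the turn about the world's z normalised to -1 to 1, where 1 is 8 degrees, then the closure, from 0 (fully open) to 1 (shut). In form: [[tx, ty, tz, spin, claw], ...]. A call has exactly 5 rows; each row shifts and turns the commanded pose from where the row before left it; what a row does not reach is not made up. A row lasts 1/10 s, in which the tool goes at most 50 mm and 8.59 degrees, less where a joint would pass 70% of its speed; a pose out of reach is approached as far as the arm can. A call with a number of a shift or a turn outside -1 to 1 is refused whole. A call with a gripper value outside its range is refused whole. The fingers move at their own pace and stop on an object; the grip force is fixed at half the most. Time passes only in rows, so rows that do not move let the fingers close, or fill a call up. It gives the time, the measured TCP pose, the force, the opening and the grip force at its end, in the units of the state.
- observe(): the state, without advancing time (a new reading comes with each control period).
- grab_frame(name): name is "scene" or "top" or "wrist"; returns a dict with "frame" (420x560x3 uint8, red, green, blue), "camera_matrix" (3x3 intrinsics, pixels), "extrinsics" (4x4, takes a point from camera to world coordinates); the wrist camera has in their place "mount" (4x4, takes a point from camera to tool coordinates, whose origin is the TCP and whose axes are the flange's). Camera axes: x right, y down, z forward; pixel columns grow to the right and rows downward; lengths in mm; the calibration is good to about 2 mm. A picture is of the moment at which its call begins: read the wrist's pose just before it. There is no depth.
- job_done(): hands the job in; it is judged then, once.
The state is a dict: "time_s": time; "qpos": joint angles; "joint_velocities": joint speeds; "joint_torque": joint torques, N m; "ee_pos": TCP position; "tool_rot": TCP orientation; "force": force on the tool from outside, world axes, zero at the start; "torque": the same for the moment, N m; "width": finger opening in mm; "grasp_force": force on a finger pad.
Only numpy, scipy, OpenCV 4.12 (cv2) and the standard library are available. Lean on these libraries where they do the work, as an engineer would, in place of code of your own. Each camera call takes 0.05 s, during which the arm holds its last target. There are 200 camera calls.

## Working session

There is one attempt and no reset: what is moved stays moved. The work goes in short steps, Python scripts to look and compute and a tool call to move; the robot and the scene stay as the last step left them, time stands still between calls to the robot, and variables do not carry over. Pictures are saved under pics/ and viewed, at most 10 in all, crops included, and the job is handed in when it is done.

Besides the shell and the picture viewer there is one more tool, called after "Emit:" by a JSON object that holds its "method" and its "body", one argument or row to a line. arm_command: Moves the arm, as the interface text tells. Its arguments: {"type":"object","properties":{"steps":{"type":"array"}},"required":["steps"]}

```bash
mkdir -p pics
python3 - <<'E'
from workcell import *
import cv2,numpy as np
s=observe();print({k:np.round(v,2).tolist() for k,v in s.items()}, nose_length if not callable(nose_length) else nose_length())
for n in("scene","top"):
    g=grab_frame(n);cv2.imwrite(f"pics/{n}0.png",g["frame"][:,:,::-1]);np.savez(f"{n}0.npz",**g);print(np.round(g["camera_matrix"],1).tolist(),np.round(g["extrinsics"],3).tolist())
g=grab_frame("wrist");print(np.round(g["mount"],3).tolist())
E
```

```text
{'time_s': 0.0, 'qpos': [65.28, 19.07, -3.71, 83.71, 1.24, 77.34, -5.07], 'joint_velocities': [0.03, 0.06, 0.04, 0.12, 0.14, -0.06, 0.06], 'joint_torque': [-0.0, -62.54, 0.05, -39.16, 0.02, 0.01, 0.0], 'ee_pos': [248.3, -573.18, 247.51], 'tool_rot': [-179.92, 0.0, 23.42], 'force': [-0.22, 0.16, 0.32], 'torque': [0.01, -0.03, 0.02], 'grasp_force': 0.0, 'width': 85.58} 17.0
[[394.7, 0.0, 280.8], [0.0, 394.7, 211.8], [0.0, 0.0, 1.0]] [[0.724, -0.277, 0.632, -136.951], [-0.69, -0.301, 0.658, -790.49], [0.007, -0.912, -0.409, 478.971], [0.0, 0.0, 0.0, 1.0]]
[[503.2, 0.0, 282.2], [0.0, 503.2, 209.0], [0.0, 0.0, 1.0]] [[0.009, -0.979, 0.202, 168.879], [-1.0, -0.01, -0.0, -115.049], [0.002, -0.202, -0.979, 1537.241], [0.0, 0.0, 0.0, 1.0]]
[[0.0, -0.948, -0.318, 81.517], [1.0, 0.0, 0.0, 0.122], [0.0, -0.318, 0.948, -125.465], [0.0, 0.0, 0.0, 1.0]]
```

View pics/top0.png

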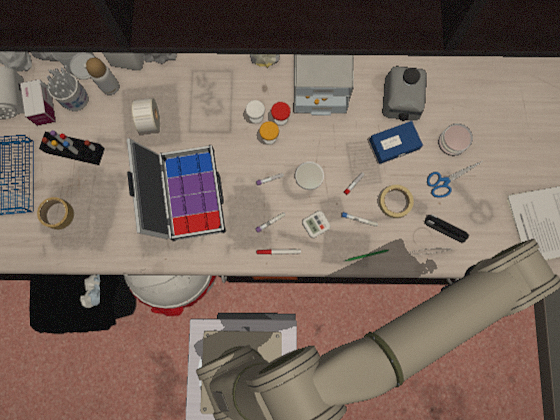

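View pics/scene0.png

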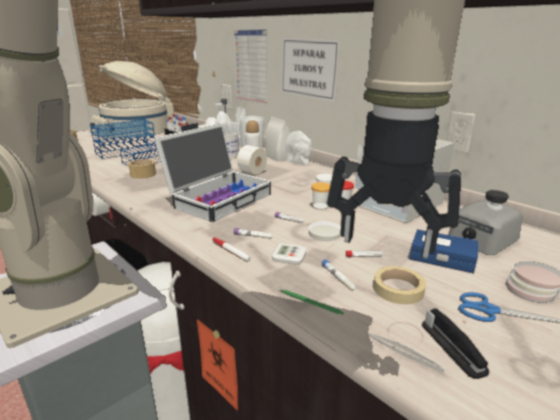

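The top view has x up and y to the left. The purple tubes are near (268,180) and (270,222), red is at (353,183) and blue at (358,219). The lanes of the case, from far to near, are blue, purple, purple and red, at columns 165–222. The lid stands up on the left. The bystanders are the marker (278,252), timer (316,223), petri dish (310,176) and tape roll (396,200). The scene view confirms this.

```bash
cat > h.py <<'E'
import numpy as np,cv2
from scipy.spatial.transform import Rotation as R
def ray(K,T,uv,z):
    uv=np.atleast_2d(uv).astype(float)
    d=np.c_[uv,np.ones(len(uv))]@np.linalg.inv(K).T@T[:3,:3].T
    o=T[:3,3]
    return o+d*((z-o[2])/d[:,2])[:,None]
def wristT(s,mount):
    T=np.eye(4);T[:3,:3]=R.from_euler('xyz',s["tool_rot"],degrees=True).as_matrix();T[:3,3]=s["ee_pos"];return T@mount
def masks(f):
    h=cv2.cvtColor(f,cv2.COLOR_RGB2HSV);H,S,V=h[...,0],h[...,1],h[...,2]
    return dict(red=((H<6)|(H>174))&(S>150)&(V>70),blue=(H>100)&(H<122)&(S>120)&(V>50),purple=(H>=122)&(H<155)&(S>70)&(V>40))
def blobs(m,amin=8):
    n,l,st,c=cv2.connectedComponentsWithStats(m.astype(np.uint8))
    return [(st[i],c[i],np.argwhere(l==i)[:,::-1]) for i in range(1,n) if st[i][4]>=amin]
E
python3 - <<'E'
from h import *
g=np.load("top0.npz");f=g["frame"];K,T=g["camera_matrix"],g["extrinsics"]
for n,m in masks(f).items():
    for st,c,p in blobs(m):
        if 130<c[0]<420 and 140<c[1]<270:
            z=8 if c[0]>235 else 20
            print(n,st.tolist(),np.round(c,1),ray(K,T,c,z)[0].round())
c=f[140:262,235:405,::-1];cv2.imwrite("pics/c1.png",cv2.resize(c,None,fx=4.7,fy=4.7,interpolation=cv2.INTER_CUBIC))
E
```

```text
red [344, 189, 6, 5, 19] [346.4 191.1] [ 544. -315.    8.]
red [173, 211, 48, 24, 780] [196.2 222.6] [437. 148.  20.]
red [320, 225, 3, 4, 8] [321.2 226.6] [ 430. -236.    8.]
red [257, 250, 14, 4, 56] [263.5 251.5] [352. -59.   8.]
blue [372, 122, 50, 40, 990] [397.3 141.1] [ 710. -481.    8.]
blue [165, 153, 48, 24, 813] [188.4 164.5] [622. 180.  20.]
blue [342, 213, 5, 4, 14] [344.  214.5] [ 469. -307.    8.]
purple [168, 172, 50, 45, 1664] [192.4 193.9] [527. 163.  20.]
purple [257, 180, 4, 5, 13] [258.4 182.1] [570. -40.   8.]
purple [256, 227, 5, 5, 15] [257.9 229. ] [421. -41.   8.]
```

View pics/c1.png

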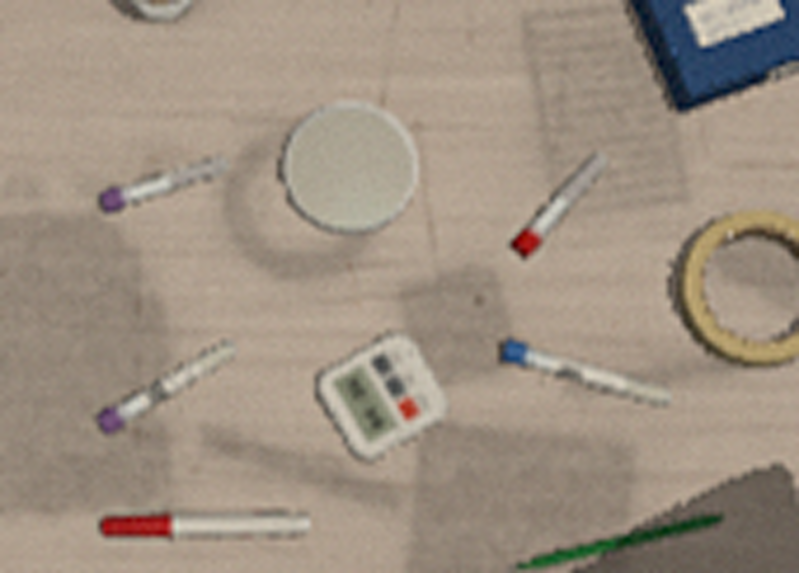

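The crop gives each tube's cap and tail ends: purple A (112,198)→(222,163), purple B (110,420)→(232,347), red (525,243)→(600,157) and blue (512,352)→(668,398). Next I turn these into poses.

Run:
```python
from h import *
from workcell import grab_frame
g=np.load("top0.npz");K,T=g["camera_matrix"],g["extrinsics"]
for n,a,b in [("pA",(103,201),(226,162)),("pB",(100,426),(236,345)),("red",(517,252),(605,153)),("blue",(502,349),(671,399))]:
    P=ray(K,T,np.array([a,b])/4.7+[235,140],8);d=P[0]-P[1]
    print(n,P.mean(0).round(),"L",np.hypot(*d[:2]).round(),"yaw",np.degrees(np.arctan2(d[1],d[0])).round(1))
print(grab_frame("wrist")["camera_matrix"].round(1).tolist())
```

```text
pA [582. -76.   8.] L 86.0 yaw 108.7
pB [443. -80.   8.] L 104.0 yaw 121.8
red [ 570. -341.    8.] L 91.0 yaw 138.9
blue [ 454. -355.    8.] L 115.0 yaw 73.7
[[304.1, 0.0, 275.2], [0.0, 304.1, 211.0], [0.0, 0.0, 1.0]]
```

Emit:
{"method": "arm_command", "body": {
  "steps": [
    [0.5, 0.4, 0, 1, 0],
    [0.5, 0.4, 0, 1, 0],
    [0.5, 0.4, 0, 1, 0],
    [0.5, 0.4, 0, 1, 0],
    [0.5, 0.4, 0, 1, 0]
  ]
}}

```text
time_s: 0.7
ee_pos: [374.3, -472.5, 248.2]
tool_rot: [-180.0, -0.0, 63.7]
force: [1.2, -0.6, 0.2]
width: 85.6
grasp_force: 0.0
```

Emit:
{"method": "arm_command", "body": {
  "steps": [
    [0.6, 0.4, 0, 1, 0],
    [0.6, 0.4, 0, 1, 0],
    [0.6, 0.4, 0, 1, 0],
    [0.6, 0.4, 0, 1, 0],
    [0, 0, 0, 1, 0]
  ]
}}

```text
time_s: 1.2
ee_pos: [498.0, -388.4, 248.0]
tool_rot: [179.9, -0.1, 104.2]
force: [0.1, 0.2, -1.0]
width: 85.3
grasp_force: 0.0
```

Run:
```python
from h import *
from workcell import *
s=observe();g=grab_frame("wrist");T=wristT(s,g["mount"]);np.savez("w1.npz",frame=g["frame"],K=g["camera_matrix"],T=T)
f=g["frame"];cv2.imwrite("pics/w1.png",f[:,:,::-1])
for n,m in masks(f).items():
    for st,c,p in blobs(m,60): print(n,st.tolist(),c.round(1),ray(g["camera_matrix"],T,c,8)[0].round(1))
```

```text
red [240, 17, 13, 14, 126] [246.   23.5] [ 427.5 -233.5    8. ]
red [321, 121, 15, 16, 164] [327.8 128.5] [ 542.7 -314.4    8. ]
blue [260, 97, 16, 16, 148] [267.6 104.4] [ 468.5 -305.9    8. ]
blue [379, 231, 75, 97, 3736] [423.1 270.1] [ 723.4 -460.2    8. ]
blue [372, 232, 7, 37, 100] [375.1 248.2] [ 648.9 -445.3    8. ]
blue [258, 311, 57, 42, 954] [285.8 331.7] [ 568.8 -603.6    8. ]
```

View pics/w1.png

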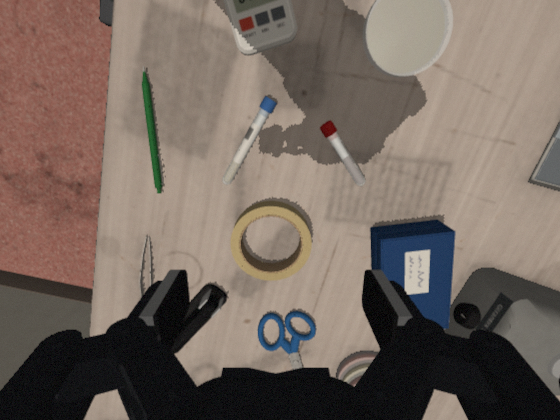

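The wrist view shows the blue tube from cap (268,104) to tail (228,181) and the red tube from cap (328,128) to tail (363,184). The cap positions agree with the top view within 2 mm.

Run:
```python
from h import *
g=np.load("w1.npz");K,T=g["K"],g["T"]
for n,c,t,L in [("red",(327.8,128.5),(363,184.5),89),("blue",(267.6,104.4),(228,181),114)]:
    P=ray(K,T,[c,t],7);d=(P[0]-P[1])[:2];u=d/np.hypot(*d)
    ctr=P[0,:2]-u*(L/2-10)
    print(n,"cap-tail",np.hypot(*d).round(1),"exp",L-10,"yaw",np.degrees(np.arctan2(d[1],d[0])).round(1),"ctr",ctr.round(1),"grasp16",(ctr-16*u).round(1),"grasp9",(ctr-9*u).round(1))
```

```text
red cap-tail 81.8 exp 79 yaw 139.4 ctr [ 569.  -336.9] grasp16 [ 581.2 -347.3] grasp9 [ 575.9 -342.7]
blue cap-tail 101.7 exp 104 yaw 75.1 ctr [ 456.5 -351.3] grasp16 [ 452.4 -366.8] grasp9 [ 454.2 -360. ]
```

Emit:
{"method": "arm_command", "body": {
  "steps": [
    [-0.2, 0.1, -0.7, -0.75, 0],
    [-0.2, 0.1, -0.7, -0.75, 0],
    [-0.2, 0.1, -0.7, -0.7, 0],
    [-0.2, 0.15, -0.7, -0.7, 0],
    [-0.08, 0.11, -0.7, -0.74, 0]
  ]
}}

```text
time_s: 1.75
ee_pos: [447.6, -366.2, 72.1]
tool_rot: [-180.0, 0.0, 73.8]
force: [0.1, -0.6, -0.1]
width: 85.5
grasp_force: 0.0
```

Emit:
{"method": "arm_command", "body": {
  "steps": [
    [0, 0, -0.4, 0, 0],
    [0, 0, -0.4, 0, 0],
    [0, 0, -0.2, 0, 0],
    [0, 0, 0, 0, 0.4],
    [0, 0, 0, 0, 0.4]
  ]
}}

```text
time_s: 2.25
ee_pos: [449.6, -366.0, 24.1]
tool_rot: [180.0, 0.0, 74.2]
force: [1.1, -0.1, 0.2]
width: 58.6
grasp_force: 0.0
```

Emit:
{"method": "arm_command", "body": {
  "steps": [
    [0.08, 0.1, -0.08, 0, 0.4],
    [0, 0, 0, 0, 1],
    [0, 0, 0, 0, 1],
    [0, 0, 0, 0, 1],
    [0, 0, 0, 0, 1]
  ]
}}

```text
time_s: 2.75
ee_pos: [453.7, -360.6, 19.8]
tool_rot: [180.0, 0.0, 74.3]
force: [0.1, -0.1, 3.3]
width: 9.9
grasp_force: 58.7
```

Emit:
{"method": "arm_command", "body": {
  "steps": [
    [0, 0, 0.1, 0, 1],
    [0, 0, 0.3, 0, 1],
    [0, 0, 0.6, 0, 1],
    [0, 0, 1, 0, 1],
    [0, 0, 1, 0, 1]
  ]
}}

```text
time_s: 3.25
ee_pos: [453.0, -360.2, 171.8]
tool_rot: [-180.0, -0.0, 74.3]
force: [0.3, -1.4, -0.7]
width: 9.8
grasp_force: 58.7
```

Run:
```python
from h import *
from workcell import *
s=observe();g=grab_frame("wrist");f=g["frame"];print(s["width"],s["grasp_force"])
cv2.imwrite("pics/w2.png",cv2.resize(f[150:420,150:400,::-1],None,fx=2.2,fy=2.2))
```

```text
9.796044140627494 58.70447516441345
```

View pics/w2.png

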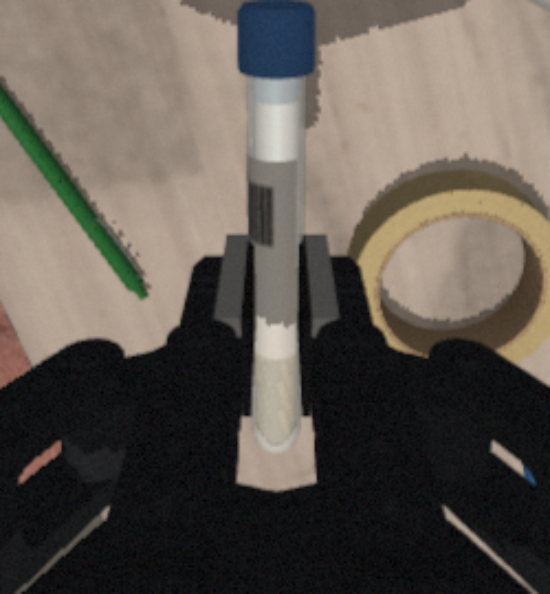

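The wrist crop shows the blue tube held between the pads, straight along the tool's x axis, with the cap at the top near (276,40).

Emit:
{"method": "arm_command", "body": {
  "steps": [
    [0.16, 0.6, 0.3, 0.3, 1],
    [0.16, 0.9, 0.3, 0.3, 1],
    [0.16, 0.9, 0.3, 0.3, 1],
    [0.16, 0.9, 0.3, 0.3, 1],
    [0.16, 0.9, 0.3, 0.3, 1]
  ]
}}

```text
time_s: 3.8
ee_pos: [493.4, -148.7, 246.0]
tool_rot: [179.9, 0.1, 86.4]
force: [0.6, 0.2, -0.6]
width: 10.1
grasp_force: 58.7
```

Emit:
{"method": "arm_command", "body": {
  "steps": [
    [0.16, 0.9, 0, 0.3, 1],
    [0.16, 0.9, 0, 0.3, 1],
    [0.16, 0.9, 0, 0.3, 1],
    [0.16, 0.9, 0, 0.4, 1],
    [0.1, 0.6, 0, 0.4, 1]
  ]
}}

```text
time_s: 4.3
ee_pos: [530.3, 63.1, 245.5]
tool_rot: [179.9, -0.0, 100.2]
force: [0.0, 0.6, 0.8]
width: 10.0
grasp_force: 58.7
```

Run:
```python
from h import *
from workcell import *
s=observe();g=grab_frame("wrist");K,T=g["camera_matrix"],wristT(s,g["mount"]);np.savez("w3.npz",frame=g["frame"],K=K,T=T)
f=g["frame"];cv2.imwrite("pics/w3.png",f[:,:,::-1]);print(s["ee_pos"],s["tool_rot"],s["width"])
for n,m in masks(f).items():
    for st,c,p in blobs(m,60): print(n,st.tolist(),c.round(1),ray(K,T,c,8)[0].round(1))
```

```text
[530.33300444  63.10547023 245.54923899] [ 1.79904210e+02 -8.39513392e-03  1.00194533e+02] 9.974724240302088
red [172, 16, 63, 141, 7680] [204.7  83.9] [434.7 155.6   8. ]
red [118, 230, 12, 35, 367] [123.6 247.4] [350.8 -60.9   8. ]
red [428, 331, 48, 38, 1074] [454.8 347. ] [ 837.2 -138.4    8. ]
blue [346, 16, 69, 141, 7698] [378.   84.9] [623.4 188.6   8. ]
blue [258, 150, 34, 35, 1111] [274.8 167. ] [527.2  78.5   8. ]
purple [233, 16, 59, 141, 7525] [262.2  82.5] [497.  168.3   8. ]
purple [292, 16, 61, 141, 7721] [320.2  84.3] [560.4 177.8   8. ]
purple [171, 236, 14, 13, 118] [177.7 242.3] [420.1 -41.1   8. ]
```

View pics/w3.png

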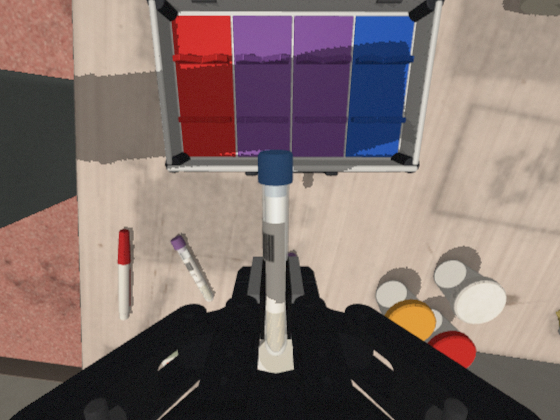

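The wrist view over the case shows the lanes red, purple, purple and blue, centred at columns 205, 262, 320 and 378. The rib lines are near rows 58 and 119, and the front rim runs along row 168 from column 167 to 418. The lid is above the frame. I use these features to find the case pose.

Run:
```python
from h import *
g=np.load("w3.npz");f,K,T=g["frame"],g["K"],g["T"]
gr=cv2.cvtColor(f,cv2.COLOR_RGB2HSV);
for c in (200,230,350,390): print(c,[(r,int(gr[r,c,1]),int(gr[r,c,2])) for r in range(158,178)])
print([(c,int(gr[167,c,1]),int(gr[167,c,2])) for c in list(range(160,176))+list(range(410,426))])
for c in (195,262,320,380): print(c,[(r,int(gr[r,c,2])) for r in list(range(46,66))+list(range(112,126))])
```

```text
200 [(158, 12, 127), (159, 17, 121), (160, 10, 104), (161, 15, 103), (162, 15, 103), (163, 10, 100), (164, 18, 101), (165, 14, 141), (166, 15, 186), (167, 13, 208), (168, 13, 214), (169, 14, 206), (170, 15, 174), (171, 24, 139), (172, 44, 156), (173, 43, 171), (174, 42, 172), (175, 44, 170), (176, 47, 169), (177, 47, 168)]
230 [(158, 10, 129), (159, 15, 122), (160, 15, 104), (161, 15, 99), (162, 10, 101), (163, 8, 100), (164, 10, 103), (165, 14, 141), (166, 14, 185), (167, 16, 211), (168, 14, 213), (169, 15, 206), (170, 12, 193), (171, 25, 172), (172, 43, 178), (173, 44, 199), (174, 45, 197), (175, 43, 196), (176, 44, 193), (177, 45, 193)]
350 [(158, 12, 127), (159, 14, 124), (160, 12, 107), (161, 13, 100), (162, 17, 103), (163, 13, 100), (164, 11, 97), (165, 18, 113), (166, 14, 126), (167, 12, 130), (168, 12, 129), (169, 11, 168), (170, 15, 200), (171, 21, 167), (172, 43, 171), (173, 46, 206), (174, 47, 207), (175, 43, 206), (176, 46, 207), (177, 43, 206)]
390 [(158, 12, 110), (159, 15, 105), (160, 8, 97), (161, 18, 100), (162, 12, 103), (163, 10, 99), (164, 13, 99), (165, 15, 137),
[... 1512 characters left out ...]
 135), (50, 120), (51, 93), (52, 91), (53, 90), (54, 91), (55, 93), (56, 90), (57, 81), (58, 81), (59, 80), (60, 76), (61, 75), (62, 72), (63, 66), (64, 77), (65, 93), (112, 92), (113, 89), (114, 86), (115, 92), (116, 88), (117, 78), (118, 80), (119, 81), (120, 83), (121, 85), (122, 86), (123, 92), (124, 86), (125, 90)]
380 [(46, 106), (47, 109), (48, 107), (49, 109), (50, 104), (51, 108), (52, 109), (53, 106), (54, 109), (55, 105), (56, 102), (57, 98), (58, 95), (59, 95), (60, 97), (61, 90), (62, 81), (63, 74), (64, 91), (65, 110), (112, 107), (113, 104), (114, 107), (115, 108), (116, 103), (117, 92), (118, 97), (119, 94), (120, 97), (121, 94), (122, 98), (123, 104), (124, 105), (125, 105)]
```

Run:
```python
from h import *
g=np.load("w3.npz");K,T=g["K"],g["T"]
o=ray(K,T,[(200,170.8),(390,171)],48);i=ray(K,T,[(200,164.7),(390,164.7)],48)
d=(o[0]-o[1])[:2];print("rim dir",np.degrees(np.arctan2(d[1],d[0])),"band",np.hypot(*(i[0]-o[0])[:2]))
c=ray(K,T,[(165.7,170),(418.2,170)],48);w=(c[0]-c[1])[:2];print("width",np.hypot(*w),np.degrees(np.arctan2(w[1],w[0])))
y=w/np.hypot(*w);x=np.array([y[1],-y[0]]) # lanes y: toward robot; x: to hinge
x=x if x[1]>0 else -x
yaw=np.degrees(np.arctan2(x[1],x[0]))
O=c[:,:2].mean(0); O=O+x*((((o.mean(0)[:2])-O)@x)+83)
print("yaw",yaw,"origin",O)
for n,cl,z in [("dividers z8",[(237,157),(292.5,157),(346.5,157)],8),("patches",[(204.7,83.9),(262.2,82.5),(320.2,84.3),(378,84.9)],8),("frontrib",[(205,119.5),(378,119.5),(262,119.5)],18),("backrib",[(205,59.5),(378,60)],36)]:
    P=ray(K,T,cl,z)[:,:2]-O;print(n,np.c_[P@x,P@y].round(1).tolist())
for k in(-96,-32,32,96):print(k,(O+k*y).round(1),(O+k*y-6*x).round(1))
t=np.load("top0.npz");print("top patches",[( (ray(t["camera_matrix"],t["extrinsics"],q,z)[0,:2]-O)@np.c_[x,y]).round(1) for q,z in [((196.2,222.6),12),((188.4,164.5),12)]])
```

```text
rim dir -169.8721053843066 band 6.583185214170147
width 270.6376597915255 -169.8109966354193
yaw 100.1890033645807 origin [530.12452732 166.43494716]
dividers z8 [[-74.1, 63.4], [-74.1, -2.6], [-74.1, -66.8]]
patches [[6.2, 95.8], [7.7, 32.3], [5.9, -31.7], [5.3, -95.7]]
frontrib [[-31.1, 96.0], [-31.1, -96.4], [-31.1, 32.7]]
backrib [[26.7, 87.9], [26.3, -84.4]]
-96 [624.6 183.4] [625.7 177.5]
-32 [561.6 172.1] [562.7 166.2]
32 [498.6 160.8] [499.7 154.9]
96 [435.6 149.5] [436.7 143.5]
top patches [array([-0.8, 93.1]), array([ -1.5, -95.4])]
```

Emit:
{"method": "arm_command", "body": {
  "steps": [
    [0.4, 0.5, 0, 0.04, 1],
    [0.4, 0.5, 0, 0, 1],
    [0.4, 0.5, 0, 0, 1],
    [0.4, 0.5, 0, 0, 1],
    [0.3, 0.35, 0, 0, 1]
  ]
}}

```text
time_s: 4.85
ee_pos: [626.1, 178.4, 244.9]
tool_rot: [180.0, -0.0, 100.2]
force: [-0.6, -0.2, 0.2]
width: 9.6
grasp_force: 58.8
```

Emit:
{"method": "arm_command", "body": {
  "steps": [
    [0, 0, -0.6, 0, 1],
    [0, 0, -0.8, 0, 1],
    [0, 0, -0.8, 0, 1],
    [0, 0, -0.8, 0, 1],
    [0, 0, 0, 0, 1]
  ]
}}

```text
time_s: 5.35
ee_pos: [622.6, 175.0, 89.5]
tool_rot: [-179.5, 0.1, 100.2]
force: [-0.9, -0.5, 1.0]
width: 9.8
grasp_force: 58.8
```

Emit:
{"method": "arm_command", "body": {
  "steps": [
    [0, 0, -0.4, 0, 1],
    [0, 0, -0.4, 0, 1],
    [0, 0, -0.2, 0, 1],
    [0, 0, -0.05, 0, 1],
    [0, 0, 0, 0, 1]
  ]
}}

```text
time_s: 5.85
ee_pos: [626.1, 177.1, 43.2]
tool_rot: [179.9, -0.0, 100.2]
force: [-0.0, -0.1, 0.4]
width: 10.0
grasp_force: 58.8
```

Emit:
{"method": "arm_command", "body": {
  "steps": [
    [0, 0, -0.03, 0, 1],
    [0, 0, -0.03, 0, 1],
    [0, 0, -0.02, 0, 1],
    [0, 0, 0, 0, 1],
    [0, 0, 0, 0, 1]
  ]
}}

```text
time_s: 6.35
ee_pos: [626.0, 177.2, 38.6]
tool_rot: [179.9, -0.0, 100.2]
force: [0.8, -0.3, 4.8]
width: 9.9
grasp_force: 59.6
```

Emit:
{"method": "arm_command", "body": {
  "steps": [
    [0, 0, 0, 0, 0.8],
    [0, 0, 0, 0, 0.65],
    [0, 0, 0, 0, 0.65],
    [0, 0, 0, 0, 0.65],
    [0, 0, 0, 0, 0.65]
  ]
}}

```text
time_s: 6.85
ee_pos: [625.3, 177.0, 37.6]
tool_rot: [-180.0, -0.0, 100.2]
force: [0.1, -0.7, -1.2]
width: 29.7
grasp_force: 0.0
```

Emit:
{"method": "arm_command", "body": {
  "steps": [
    [0, 0, 0.3, 0, 0.65],
    [0, 0, 0.8, 0, 0.65],
    [0, 0, 1, 0, 0.65],
    [0, 0, 1, 0, 0.65],
    [0, 0, 1, 0, 0.65]
  ]
}}

```text
time_s: 7.35
ee_pos: [625.0, 177.1, 246.3]
tool_rot: [179.9, -0.0, 100.3]
force: [0.9, 0.3, 0.7]
width: 29.7
grasp_force: 0.0
```

Emit:
{"method": "arm_command", "body": {
  "steps": [
    [-0.2, -0.6, 0, 0.2, 0.3],
    [-0.3, -0.8, 0, 0.2, 0],
    [-0.3, -0.8, 0, 0.2, 0],
    [-0.3, -0.8, 0, 0.2, 0],
    [-0.3, -0.8, 0, 0.2, 0]
  ]
}}

```text
time_s: 7.85
ee_pos: [554.6, -14.3, 244.0]
tool_rot: [179.9, 0.0, 108.3]
force: [0.9, 0.5, -0.0]
width: 85.6
grasp_force: 0.0
```

Emit:
{"method": "arm_command", "body": {
  "steps": [
    [-0.3, -0.8, 0, 0.2, 0],
    [-0.3, -0.8, 0, 0, 0],
    [-0.2, -0.55, 0, 0, 0],
    [0, 0, 0, 0, 0],
    [0, 0, 0, 0, 0]
  ]
}}

```text
time_s: 8.35
ee_pos: [515.5, -120.5, 243.9]
tool_rot: [179.9, 0.0, 109.8]
force: [-0.7, 1.1, 0.3]
width: 85.6
grasp_force: 0.0
```

Run:
```python
from h import *
from workcell import *
s=observe();g=grab_frame("wrist");K,T=g["camera_matrix"],wristT(s,g["mount"]);np.savez("w4.npz",frame=g["frame"],K=K,T=T)
f=g["frame"];cv2.imwrite("pics/w4.png",f[:,:,::-1]);print(s["ee_pos"],s["tool_rot"],s["width"])
for n,m in masks(f).items():
    for st,c,p in blobs(m,60): print(n,st.tolist(),c.round(1),ray(K,T,c,8)[0].round(1))
```

```text
[ 515.48806165 -120.52576888  243.85313988] [1.79942928e+02 3.81124478e-02 1.09770060e+02] 85.59385625889445
red [142, 56, 20, 45, 558] [152.3  78.7] [350.8 -59.7   8. ]
red [477, 232, 60, 52, 2320] [506.6 257.5] [ 838.5 -115.4    8. ]
red [241, 307, 13, 14, 108] [247.3 314. ] [ 543.6 -315.6    8. ]
blue [474, 0, 23, 5, 65] [487.9   1.2] [656.3 127.3   8. ]
purple [211, 77, 15, 14, 158] [217.9  83.7] [419.7 -40.3   8. ]
purple [337, 125, 13, 12, 139] [343.4 130.4] [569.5 -39.3   8. ]
```

View pics/w4.png

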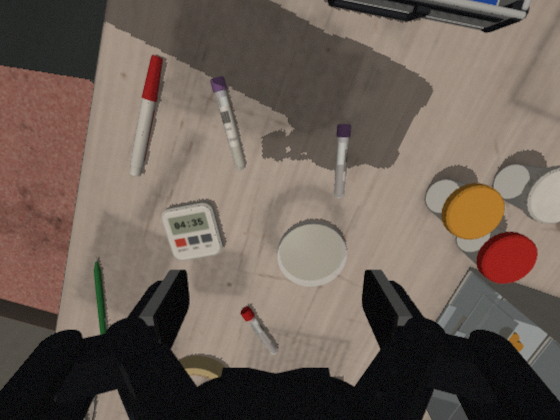

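The wrist view shows purple B from cap (218,84) to tail (240,168) and purple A from cap (343,130) to tail (339,197). The petri dish is at (312,252).

Run:
```python
from h import *
g=np.load("w4.npz");K,T=g["K"],g["T"]
for n,c,t,L,sh in [("pA",(343.4,130.4),(339.5,197.5),89,16),("pB",(217.9,83.7),(240.5,168),104,12)]:
    P=ray(K,T,[c,t],7);d=(P[0]-P[1])[:2];u=d/np.hypot(*d)
    ctr=P[0,:2]-u*(L/2-10)
    print(n,"cap-tail",np.hypot(*d).round(1),"exp",L-10,"yaw",np.degrees(np.arctan2(d[1],d[0])).round(1),"ctr",ctr.round(1),"grasp",sh,(ctr-sh*u).round(1),"tail",P[1].round())
print("dish",ray(K,T,(312,252),15))
```

```text
pA cap-tail 80.5 exp 79 yaw 110.4 ctr [581.8 -71.5] grasp 16 [587.4 -86.5] tail [ 598. -115.    7.]
pB cap-tail 96.0 exp 94 yaw 122.7 ctr [442.2 -75.6] grasp 12 [448.7 -85.7] tail [ 471. -121.    7.]
dish [[ 591.41259711 -191.95706274   15.        ]]
```

Emit:
{"method": "arm_command", "body": {
  "steps": [
    [0.4, 0.2, -0.6, 0.07, 0],
    [0.4, 0.2, -0.8, 0, 0],
    [0.4, 0.2, -0.8, 0, 0],
    [0.24, 0.08, -0.8, 0, 0],
    [0, 0, -0.4, 0, 0]
  ]
}}

```text
time_s: 8.9
ee_pos: [587.5, -82.8, 69.5]
tool_rot: [-179.9, -0.2, 110.6]
force: [-0.3, 0.1, 0.1]
width: 85.4
grasp_force: 0.0
```

Emit:
{"method": "arm_command", "body": {
  "steps": [
    [0, 0, -0.4, 0, 0],
    [0, 0, -0.4, 0, 0],
    [0, 0, -0.27, 0, 0],
    [0, 0, 0, 0, 0.4],
    [0, 0, 0, 0, 0.6]
  ]
}}

```text
time_s: 9.4
ee_pos: [588.0, -85.7, 20.0]
tool_rot: [180.0, -0.0, 110.4]
force: [0.4, -0.2, -0.0]
width: 59.0
grasp_force: 0.0
```

Emit:
{"method": "arm_command", "body": {
  "steps": [
    [0, 0, 0, 0, 1],
    [0, 0, 0, 0, 1],
    [0, 0, 0, 0, 1],
    [0, 0, 0, 0, 1],
    [0, 0, 0.05, 0, 1]
  ]
}}

```text
time_s: 9.9
ee_pos: [587.4, -86.6, 21.9]
tool_rot: [180.0, -0.0, 110.4]
force: [-0.8, -0.6, -0.1]
width: 9.4
grasp_force: 58.6
```

Emit:
{"method": "arm_command", "body": {
  "steps": [
    [0, 0, 0.3, 0, 1],
    [0, 0, 0.8, 0, 1],
    [0, 0.4, 1, -0.25, 1],
    [-0.1, 0.8, 0.6, -0.25, 1],
    [-0.1, 0.9, 0.1, -0.25, 1]
  ]
}}

```text
time_s: 10.4
ee_pos: [579.4, 17.1, 163.6]
tool_rot: [179.6, 0.1, 104.1]
force: [0.7, 1.9, 0.1]
width: 9.8
grasp_force: 58.6
```

Emit:
{"method": "arm_command", "body": {
  "steps": [
    [-0.1, 0.9, 0, -0.25, 1],
    [-0.1, 0.9, 0, -0.28, 1],
    [-0.1, 0.9, 0, 0, 1],
    [0, 0.24, 0, 0, 1],
    [0, 0, 0, 0, 1]
  ]
}}

```text
time_s: 10.9
ee_pos: [561.8, 166.7, 159.1]
tool_rot: [180.0, -0.1, 100.4]
force: [0.5, -0.2, -0.0]
width: 10.2
grasp_force: 58.6
```

Emit:
{"method": "arm_command", "body": {
  "steps": [
    [0.01, 0, -0.6, 0, 1],
    [0, 0, -0.8, 0, 1],
    [0, 0, -0.6, 0, 1],
    [0, 0, -0.25, 0, 1],
    [0, 0, -0.1, 0, 1]
  ]
}}

```text
time_s: 11.4
ee_pos: [563.5, 162.2, 40.4]
tool_rot: [-180.0, 0.0, 100.0]
force: [0.2, -0.7, 1.7]
width: 10.0
grasp_force: 58.9
```

Emit:
{"method": "arm_command", "body": {
  "steps": [
    [0, 0, -0.06, 0, 1],
    [0, 0, 0, 0, 1],
    [0, 0, 0, 0, 1],
    [0, 0, 0, 0, 1],
    [0, 0, 0, 0, 1]
  ]
}}

```text
time_s: 11.9
ee_pos: [563.9, 162.5, 39.8]
tool_rot: [179.9, 0.1, 100.1]
force: [-3.8, -5.5, 7.8]
width: 9.9
grasp_force: 59.3
```

Emit:
{"method": "arm_command", "body": {
  "steps": [
    [0, 0, 0.2, 0, 1],
    [0, 0, 0.2, 0, 1],
    [0, 0, 0, 0, 1],
    [0, 0, 0, 0, 1],
    [0, 0, 0, 0, 1]
  ]
}}

```text
time_s: 12.4
ee_pos: [562.9, 163.9, 57.5]
tool_rot: [-180.0, -0.0, 100.1]
force: [-0.3, -0.3, 0.6]
width: 9.9
grasp_force: 58.7
```

Run:
```python
from h import *
from workcell import *
s=observe();g=grab_frame("wrist");K,T=g["camera_matrix"],wristT(s,g["mount"]);np.savez("w5.npz",frame=g["frame"],K=K,T=T)
print(s["ee_pos"],s["tool_rot"],s["force"])
f=g["frame"];cv2.imwrite("pics/w5.png",f[:,:,::-1])
```

```text
[562.8674207  163.85703543  57.51357298] [-1.79994258e+02 -1.85800392e-04  1.00149400e+02] [-0.25792201 -0.345182    0.64119357]
```

View pics/w5.png

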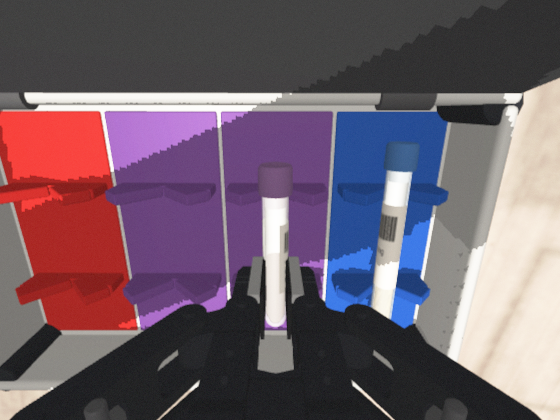

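The wrist view shows blue seated with its cap beyond the rib. The held purple tube has its cap edge at row 197, right over the rear rib, and its tail at row 325. I work out how far it must shift.

Run:
```python
from h import *
g=np.load("w5.npz");K,T=g["K"],g["T"]
O=np.array([530.12,166.43]);a=np.radians(100.19);x=np.array([np.cos(a),np.sin(a)]);y=np.array([-x[1],x[0]])
def cs(uv,z): p=ray(K,T,uv,z)[0,:2]-O; return (p@x).round(1),(p@y).round(1)
print("cap edge",cs((275,197),53),"cap end",cs((275,165),48),"tail",cs((276,326),46),"tcp",((T[:2,3]-O)@x).round(1))
print("blue cap edge",cs((401,171),34),"end",cs((403,142),30))
print("rib back top",cs((247,187),36),cs((372,187),36),cs((372,203),36))
print("TCP case",(np.array([562.9,163.9])-O)@x)
```

```text
cap edge (np.float64(36.2), np.float64(-31.5)) cap end (np.float64(49.6), np.float64(-31.5)) tail (np.float64(-38.6), np.float64(-32.0)) tcp 73.2
blue cap edge (np.float64(44.1), np.float64(-93.8)) end (np.float64(57.8), np.float64(-94.6))
rib back top (np.float64(36.5), np.float64(-17.6)) (np.float64(36.5), np.float64(-79.7)) (np.float64(28.2), np.float64(-80.5))
TCP case -8.289299975166703
```

Emit:
{"method": "arm_command", "body": {
  "steps": [
    [-0.02, 0.1, 0, 0, 1],
    [0, 0, -0.15, 0, 1],
    [0, 0, -0.15, 0, 1],
    [0, 0, -0.04, 0, 1],
    [0, 0, 0, 0, 1]
  ]
}}

```text
time_s: 12.95
ee_pos: [562.1, 168.9, 40.2]
tool_rot: [180.0, -0.0, 100.1]
force: [0.3, 0.8, 0.3]
width: 9.6
grasp_force: 58.8
```

Emit:
{"method": "arm_command", "body": {
  "steps": [
    [0, 0, -0.03, 0, 1],
    [0, 0, -0.03, 0, 1],
    [0, 0, 0, 0, 1],
    [0, 0, 0, 0, 1],
    [0, 0, 0, 0, 1]
  ]
}}

```text
time_s: 13.45
ee_pos: [562.6, 169.1, 38.8]
tool_rot: [179.9, 0.0, 100.1]
force: [-1.5, 0.3, 10.5]
width: 9.7
grasp_force: 59.8
```

Emit:
{"method": "arm_command", "body": {
  "steps": [
    [0, 0, 0.01, 0, 0.8],
    [0, 0, 0, 0, 0.65],
    [0, 0, 0, 0, 0.65],
    [0, 0, 0, 0, 0.65],
    [0, 0, 0, 0, 0.65]
  ]
}}

```text
time_s: 13.95
ee_pos: [561.8, 168.8, 37.9]
tool_rot: [-180.0, 0.0, 100.1]
force: [-0.7, -0.0, 0.1]
width: 30.2
grasp_force: 0.0
```

Emit:
{"method": "arm_command", "body": {
  "steps": [
    [0, 0, 0.3, 0, 0.65],
    [0, 0, 0.8, 0, 0.65],
    [0, 0, 0.8, 0, 0.65],
    [0, 0, 0.4, 0, 0.65],
    [0, 0, 0, 0, 0.65]
  ]
}}

```text
time_s: 14.45
ee_pos: [563.7, 169.8, 157.8]
tool_rot: [179.6, -0.0, 100.2]
force: [0.0, 0.8, -0.7]
width: 29.7
grasp_force: 0.0
```

Run:
```python
from h import *
from workcell import *
s=observe();g=grab_frame("wrist");K,T=g["camera_matrix"],wristT(s,g["mount"]);np.savez("w6.npz",frame=g["frame"],K=K,T=T)
print(s["ee_pos"],s["tool_rot"],s["force"])
f=g["frame"];cv2.imwrite("pics/w6.png",f[:,:,::-1])
```

```text
[563.69457356 169.83364607 157.77317805] [ 1.79627207e+02 -1.80621091e-02  1.00153520e+02] [ 0.01939323  0.82276645 -0.71190898]
```

View pics/w6.png

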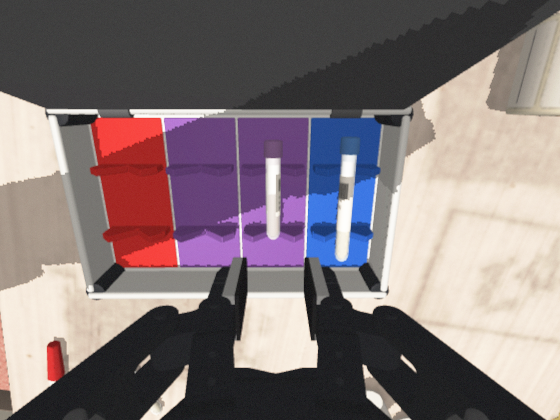

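The wrist view shows purple A seated. Its cap starts at row 157, beyond the rear rib at rows 165–174, and its tail at row 241 is past the front rib. Blue also lies in its notches. Next is purple B.

Emit:
{"method": "arm_command", "body": {
  "steps": [
    [-0.3, -0.6, 0, 0.3, 0.65],
    [-0.32, -0.75, 0, 0.4, 0.65],
    [-0.32, -0.75, 0, 0.4, 0.3],
    [-0.32, -0.75, 0, 0.4, 0],
    [-0.32, -0.75, 0, 0.4, 0]
  ]
}}

```text
time_s: 15.0
ee_pos: [481.5, -12.6, 152.4]
tool_rot: [-179.9, -0.0, 115.5]
force: [0.4, -0.4, -0.9]
width: 71.9
grasp_force: 0.0
```

Emit:
{"method": "arm_command", "body": {
  "steps": [
    [-0.32, -0.75, -0.2, 0.4, 0],
    [-0.32, -0.73, -0.6, 0.4, 0],
    [-0.05, 0, -0.6, 0.1, 0],
    [0, 0, -0.3, 0, 0],
    [0, 0, 0, 0, 0]
  ]
}}

```text
time_s: 15.5
ee_pos: [446.3, -85.0, 65.8]
tool_rot: [-179.8, -0.2, 122.5]
force: [0.4, -0.0, 0.5]
width: 85.2
grasp_force: 0.0
```

Emit:
{"method": "arm_command", "body": {
  "steps": [
    [0.03, 0, -0.4, 0, 0],
    [0, 0, -0.4, 0, 0],
    [0, 0, -0.12, 0, 0],
    [0, 0, 0, 0, 0.4],
    [0, 0, 0, 0, 0.6]
  ]
}}

```text
time_s: 16.0
ee_pos: [450.6, -85.0, 23.1]
tool_rot: [180.0, 0.0, 122.6]
force: [-0.5, 0.3, -0.2]
width: 58.9
grasp_force: 0.0
```

Emit:
{"method": "arm_command", "body": {
  "steps": [
    [-0.02, 0, -0.06, 0, 0.6],
    [0, 0, 0, 0, 1],
    [0, 0, 0, 0, 1],
    [0, 0, 0, 0, 1],
    [0, 0, 0, 0, 1]
  ]
}}

```text
time_s: 16.5
ee_pos: [449.1, -85.2, 19.5]
tool_rot: [180.0, 0.0, 122.5]
force: [-2.7, 0.2, 6.4]
width: 9.7
grasp_force: 58.8
```

Emit:
{"method": "arm_command", "body": {
  "steps": [
    [0, 0, 0.3, 0, 1],
    [0, 0, 0.8, 0, 1],
    [0, 0.4, 1, -0.3, 1],
    [0.1, 0.8, 0.6, -0.4, 1],
    [0.15, 0.9, 0.1, -0.5, 1]
  ]
}}

```text
time_s: 17.0
ee_pos: [463.4, 18.4, 159.2]
tool_rot: [179.7, 0.2, 112.6]
force: [0.7, 0.8, -1.0]
width: 9.7
grasp_force: 59.0
```

Emit:
{"method": "arm_command", "body": {
  "steps": [
    [0.2, 0.8, 0, -0.4, 1],
    [0.2, 0.8, 0, -0.4, 1],
    [0.2, 0.8, 0, -0.4, 1],
    [0.14, 0.36, 0, -0.38, 1],
    [0, 0, 0, 0, 1]
  ]
}}

```text
time_s: 17.5
ee_pos: [498.4, 159.6, 155.4]
tool_rot: [180.0, -0.1, 100.5]
force: [-0.8, -1.2, 0.4]
width: 10.2
grasp_force: 59.0
```

Emit:
{"method": "arm_command", "body": {
  "steps": [
    [0, 0, -0.6, 0, 1],
    [0, 0, -0.8, 0, 1],
    [0, 0, -0.6, 0, 1],
    [0, 0, -0.1, 0, 1],
    [0, 0, 0, 0, 1]
  ]
}}

```text
time_s: 18.0
ee_pos: [498.1, 155.6, 50.3]
tool_rot: [-179.9, -0.0, 100.3]
force: [-0.1, 0.3, 0.0]
width: 10.1
grasp_force: 59.0
```

Emit:
{"method": "arm_command", "body": {
  "steps": [
    [0.02, 0.04, 0, 0, 1],
    [0, 0, -0.1, 0, 1],
    [0, 0, -0.08, 0, 1],
    [0, 0, -0.04, 0, 1],
    [0, 0, 0, 0, 1]
  ]
}}

```text
time_s: 18.5
ee_pos: [499.4, 158.2, 39.3]
tool_rot: [-180.0, 0.0, 100.3]
force: [0.5, 0.0, -0.9]
width: 9.6
grasp_force: 59.0
```

Run:
```python
from h import *
from workcell import *
s=observe();g=grab_frame("wrist");K,T=g["camera_matrix"],wristT(s,g["mount"]);print(s["ee_pos"],s["force"])
f=g["frame"];np.savez("w7.npz",frame=f,K=K,T=T)
h=cv2.cvtColor(f,cv2.COLOR_RGB2HSV)
print([(r,*h[r,275].tolist()) for r in range(150,215,3)])
p=np.load("w5.npz")["frame"];h=cv2.cvtColor(p,cv2.COLOR_RGB2HSV);print([(r,*h[r,275].tolist()) for r in range(150,215,3)])
```

```text
[499.39174617 158.15557188  39.26882393] [ 0.46315192  0.04974473 -0.89700979]
[(150, 141, 109, 126), (153, 141, 112, 125), (156, 140, 110, 127), (159, 146, 75, 102), (162, 146, 71, 100), (165, 146, 73, 123), (168, 147, 75, 122), (171, 145, 79, 119), (174, 147, 73, 122), (177, 146, 78, 121), (180, 145, 79, 122), (183, 146, 77, 119), (186, 146, 73, 119), (189, 143, 77, 120), (192, 147, 78, 118), (195, 15, 2, 250), (198, 0, 2, 250), (201, 15, 2, 250), (204, 0, 2, 250), (207, 0, 0, 254), (210, 0, 0, 254), (213, 0, 0, 254)]
[(150, 140, 111, 129), (153, 139, 114, 127), (156, 139, 114, 127), (159, 139, 116, 127), (162, 145, 79, 107), (165, 147, 75, 102), (168, 147, 71, 112), (171, 145, 75, 126), (174, 146, 73, 122), (177, 146, 75, 125), (180, 146, 75, 123), (183, 146, 74, 124), (186, 146, 76, 121), (189, 146, 75, 122), (192, 145, 76, 121), (195, 146, 72, 120), (198, 158, 24, 193), (201, 0, 2, 251), (204, 0, 2, 250), (207, 10, 3, 251), (210, 30, 1, 254), (213, 0, 0, 254)]
```

Emit:
{"method": "arm_command", "body": {
  "steps": [
    [0, 0, -0.03, 0, 1],
    [0, 0, 0, 0, 1],
    [0, 0, 0, 0, 1],
    [0, 0, 0, 0, 1],
    [0, 0, 0, 0, 1]
  ]
}}

```text
time_s: 19.05
ee_pos: [499.7, 158.4, 38.4]
tool_rot: [180.0, 0.0, 100.3]
force: [-1.4, 0.1, 5.6]
width: 9.9
grasp_force: 59.4
```

Seated contact. I release it and go for red.

Emit:
{"method": "arm_command", "body": {
  "steps": [
    [0, 0, 0, 0, 0.8],
    [0, 0, 0, 0, 0.65],
    [0, 0, 0, 0, 0.65],
    [0, 0, 0, 0, 0.65],
    [0, 0, 0, 0, 0.65]
  ]
}}

```text
time_s: 19.55
ee_pos: [499.4, 158.2, 37.8]
tool_rot: [180.0, -0.0, 100.3]
force: [-0.8, -0.5, -0.4]
width: 29.6
grasp_force: 0.0
```

Emit:
{"method": "arm_command", "body": {
  "steps": [
    [0, 0, 0.3, 0, 0.65],
    [0, 0, 0.8, 0, 0.65],
    [0, 0, 1, 0, 0.65],
    [0, 0, 0.6, 0, 0.65],
    [0, 0, 0, 0, 0.65]
  ]
}}

```text
time_s: 20.05
ee_pos: [501.6, 159.5, 178.4]
tool_rot: [179.5, 0.0, 100.3]
force: [1.3, 0.3, -0.2]
width: 29.7
grasp_force: 0.0
```

Emit:
{"method": "arm_command", "body": {
  "steps": [
    [0.1, -0.6, 0, 0.4, 0.65],
    [0.15, -0.9, 0, 0.5, 0.65],
    [0.15, -0.9, 0, 0.5, 0.3],
    [0.15, -0.9, 0, 0.5, 0],
    [0.15, -0.9, 0, 0.5, 0]
  ]
}}

```text
time_s: 20.55
ee_pos: [534.3, -53.5, 173.2]
tool_rot: [180.0, 0.0, 119.7]
force: [0.1, 0.8, 1.1]
width: 72.1
grasp_force: 0.0
```

Emit:
{"method": "arm_command", "body": {
  "steps": [
    [0.15, -0.9, 0, 0.5, 0],
    [0.15, -0.9, 0, 0.5, 0],
    [0.15, -0.9, 0, 0.5, 0],
    [0.15, -0.9, 0, 0.5, 0],
    [0.15, -0.9, 0, 0.4, 0]
  ]
}}

```text
time_s: 21.05
ee_pos: [571.8, -278.6, 173.1]
tool_rot: [180.0, -0.0, 138.9]
force: [1.2, -0.1, -0.3]
width: 85.2
grasp_force: 0.0
```

Emit:
{"method": "arm_command", "body": {
  "steps": [
    [0.15, -0.9, -0.2, 0.1, 0],
    [0, -0.5, -0.6, 0, 0],
    [0, 0, -0.8, 0, 0],
    [0, 0, -0.5, 0, 0],
    [0, 0, 0, 0, 0]
  ]
}}

```text
time_s: 21.55
ee_pos: [577.0, -345.7, 63.7]
tool_rot: [-180.0, -0.4, 139.5]
force: [0.3, 0.0, 0.8]
width: 85.0
grasp_force: 0.0
```

Emit:
{"method": "arm_command", "body": {
  "steps": [
    [0, 0, -0.4, 0, 0],
    [0, 0, -0.4, 0, 0],
    [0, 0, -0.1, 0, 0],
    [0, 0, 0, 0, 0.4],
    [0, 0, 0, 0, 0.6]
  ]
}}

```text
time_s: 22.05
ee_pos: [580.3, -347.0, 24.7]
tool_rot: [180.0, 0.1, 139.5]
force: [0.3, -0.1, 0.0]
width: 59.3
grasp_force: 0.0
```

Emit:
{"method": "arm_command", "body": {
  "steps": [
    [0, 0, -0.09, 0, 0.6],
    [0, 0, 0, 0, 1],
    [0, 0, 0, 0, 1],
    [0, 0, 0, 0, 1],
    [0, 0, 0, 0, 1]
  ]
}}

```text
time_s: 22.55
ee_pos: [579.6, -346.8, 18.7]
tool_rot: [180.0, 0.0, 139.5]
force: [-1.0, 1.6, 3.4]
width: 10.0
grasp_force: 58.7
```

Emit:
{"method": "arm_command", "body": {
  "steps": [
    [0, 0, 0.3, 0, 1],
    [0, 0, 0.8, 0, 1],
    [0, 0, 1, -0.3, 1],
    [-0.2, 0.5, 0.6, -0.4, 1],
    [-0.3, 0.9, 0.1, -0.4, 1]
  ]
}}

```text
time_s: 23.05
ee_pos: [556.2, -279.4, 163.8]
tool_rot: [179.8, 0.4, 130.3]
force: [0.9, 1.0, -0.2]
width: 9.7
grasp_force: 58.7
```

Run:
```python
from h import *
from workcell import *
f=grab_frame("wrist")["frame"];h=cv2.cvtColor(f,cv2.COLOR_RGB2HSV)
print([(r,*h[r,275].tolist()) for r in range(155,215,3)])
```

```text
[(155, 15, 47, 169), (158, 13, 47, 170), (161, 14, 46, 167), (164, 14, 47, 169), (167, 2, 168, 91), (170, 178, 218, 76), (173, 0, 205, 86), (176, 0, 213, 96), (179, 0, 215, 96), (182, 0, 204, 95), (185, 1, 220, 94), (188, 0, 235, 91), (191, 0, 197, 96), (194, 178, 230, 92), (197, 1, 219, 92), (200, 179, 222, 92), (203, 3, 126, 115), (206, 6, 40, 178), (209, 6, 40, 177), (212, 7, 37, 174)]
```

Emit:
{"method": "arm_command", "body": {
  "steps": [
    [-0.25, 0.9, 0, -0.4, 1],
    [-0.25, 0.9, 0, -0.4, 1],
    [-0.25, 0.9, 0, -0.4, 1],
    [-0.25, 0.9, 0, -0.4, 1],
    [-0.25, 0.9, 0, -0.4, 1]
  ]
}}

```text
time_s: 23.6
ee_pos: [491.3, -49.9, 159.1]
tool_rot: [180.0, 0.1, 114.6]
force: [0.8, 1.0, 0.3]
width: 9.7
grasp_force: 58.7
```

Emit:
{"method": "arm_command", "body": {
  "steps": [
    [-0.25, 0.9, 0, -0.4, 1],
    [-0.25, 0.9, 0, -0.4, 1],
    [-0.25, 0.9, 0, -0.4, 1],
    [-0.25, 0.9, 0, -0.4, 1],
    [-0.14, 0.43, 0, -0.2, 1]
  ]
}}

```text
time_s: 24.1
ee_pos: [433.5, 153.9, 159.4]
tool_rot: [179.9, -0.0, 100.5]
force: [0.8, 0.5, 0.3]
width: 9.7
grasp_force: 58.7
```

Emit:
{"method": "arm_command", "body": {
  "steps": [
    [0, 0, 0, 0, 1],
    [0, 0, -0.6, 0, 1],
    [0, 0, -0.8, 0, 1],
    [0, 0, -0.7, 0, 1],
    [0, 0, 0, 0, 1]
  ]
}}

```text
time_s: 24.6
ee_pos: [432.5, 148.1, 50.2]
tool_rot: [-179.6, 0.0, 100.3]
force: [-0.5, -0.8, -0.1]
width: 9.8
grasp_force: 58.7
```

Emit:
{"method": "arm_command", "body": {
  "steps": [
    [0, 0, -0.1, 0, 1],
    [0, 0, -0.08, 0, 1],
    [0, 0, 0, 0, 1],
    [0, 0, 0, 0, 1],
    [0, 0, 0, 0, 1]
  ]
}}

```text
time_s: 25.1
ee_pos: [435.5, 149.8, 45.1]
tool_rot: [179.9, 0.0, 100.3]
force: [-0.4, -0.9, -0.3]
width: 9.7
grasp_force: 58.7
```

Emit:
{"method": "arm_command", "body": {
  "steps": [
    [0, 0, -0.06, 0, 1],
    [0, 0, -0.05, 0, 1],
    [0, 0, -0.03, 0, 1],
    [0, 0, 0, 0, 1],
    [0, 0, 0, 0, 1]
  ]
}}

```text
time_s: 25.6
ee_pos: [435.7, 149.9, 37.7]
tool_rot: [179.9, -0.0, 100.3]
force: [2.9, -0.3, 3.2]
width: 9.7
grasp_force: 59.1
```

Emit:
{"method": "arm_command", "body": {
  "steps": [
    [0, 0, -0.01, 0, 1],
    [0, 0, 0, 0, 0.8],
    [0, 0, 0, 0, 0.65],
    [0, 0, 0, 0, 0.65],
    [0, 0, 0, 0, 0.65]
  ]
}}

```text
time_s: 26.1
ee_pos: [434.5, 149.6, 36.6]
tool_rot: [-180.0, -0.0, 100.3]
force: [-0.0, -0.3, -0.0]
width: 29.7
grasp_force: 0.0
```

Emit:
{"method": "arm_command", "body": {
  "steps": [
    [0, 0, 0.3, 0, 0.65],
    [0, 0, 0.8, 0, 0.65],
    [0, 0, 0.8, 0, 0.65],
    [0, -0.4, 0.6, 0, 0.65],
    [0.5, -0.5, 0, 0, 0.65]
  ]
}}

```text
time_s: 26.6
ee_pos: [460.8, 106.4, 167.7]
tool_rot: [179.5, 0.2, 100.6]
force: [0.9, 0.9, -0.2]
width: 29.8
grasp_force: 0.0
```

Emit:
{"method": "arm_command", "body": {
  "steps": [
    [0.8, -0.1, 0.5, 0, 1],
    [0.6, 0, 0.5, 0, 1],
    [0, 0, 0, 0, 1],
    [0, 0, 0, 0, 1],
    [0, 0, 0, 0, 1]
  ]
}}

```text
time_s: 27.1
ee_pos: [528.9, 100.1, 211.7]
tool_rot: [-179.9, 0.0, 100.4]
force: [0.1, 0.5, -0.1]
width: 0.0
grasp_force: 0.0
```

Run:
```python
from h import *
from workcell import *
s=observe();g=grab_frame("wrist");K,T=g["camera_matrix"],wristT(s,g["mount"]);np.savez("w8.npz",frame=g["frame"],K=K,T=T)
print(s["ee_pos"],s["tool_rot"],s["qpos"])
f=g["frame"];cv2.imwrite("pics/w8.png",f[:,:,::-1])
t=grab_frame("top");np.savez("top1.npz",**t);sc=grab_frame("scene");np.savez("scene1.npz",**sc)
```

```text
[528.86104636 100.0631693  211.70344969] [-1.79944960e+02  1.22304012e-03  1.00362164e+02] [ 26.56997519  15.3116848  -48.52680842  97.71952303  11.96927868
  72.42440974 -14.23882333]
```

View pics/w8.png

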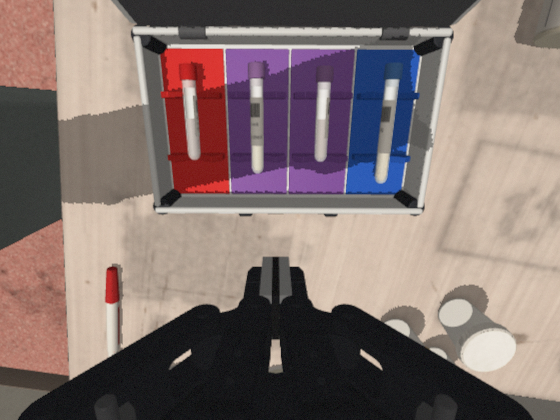

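All four tubes lie in their notches in matching lanes. The caps are at (189,71), (257,69), (324,73) and (393,71), all beyond the rear ribs. Next is the lid: I estimate its angle and the pushing arc.

Run:
```python
from h import *
g=np.load("top0.npz");K,T=g["camera_matrix"],g["extrinsics"]
O=np.array([530.12,166.43]);a=np.radians(100.19);x=np.array([np.cos(a),np.sin(a)])
# tab tip pixel col ~127.5 row 184
for th in np.arange(1.5,1.95,.05):
    z=48+184*np.sin(th);p=ray(K,T,(128,184),z)[0,:2]-O;print(round(th,2),"ray x",(p@x).round(1),"model x",round(83-184*np.cos(th)+5,1))
r,t=140,12
for th in [1.85,1.7,1.57,1.4,1.2,1.0,.8,.6,.4,.2,.1,0]:
    cx=83-r*np.cos(th)+t*np.sin(th)+11; z=48+r*np.sin(th)+t*np.cos(th)+17
    print(th,"case x",round(cx),(O+x*cx).round(),"z",round(z))
print((O+x*185).round(), T[:3,3])
f=g["frame"];h=cv2.cvtColor(f,cv2.COLOR_RGB2GRAY);print(h[184,120:140].tolist(),h[170,120:140].tolist())
```

```text
1.5 ray x 134.4 model x 75.0
1.55 ray x 134.3 model x 84.2
1.6 ray x 134.3 model x 93.4
1.65 ray x 134.4 model x 102.6
1.7 ray x 134.7 model x 111.7
1.75 ray x 135.1 model x 120.8
1.8 ray x 135.6 model x 129.8
1.85 ray x 136.2 model x 138.7
1.9 ray x 136.9 model x 147.5
1.85 case x 144 [505. 308.] z 196
1.7 case x 124 [508. 288.] z 202
1.57 case x 106 [511. 271.] z 205
1.4 case x 82 [516. 247.] z 205
1.2 case x 54 [520. 220.] z 200
1.0 case x 28 [525. 194.] z 189
0.8 case x 5 [529. 171.] z 174
0.6 case x -15 [533. 152.] z 154
0.4 case x -30 [535. 137.] z 131
0.2 case x -41 [537. 126.] z 105
0.1 case x -44 [538. 123.] z 91
0 case x -46 [538. 121.] z 77
[497. 349.] [ 168.87925628 -115.0485393  1537.24144032]
[139, 133, 132, 127, 138, 142, 150, 145, 91, 29, 40, 29, 27, 104, 170, 102, 104, 61, 65, 41] [148, 151, 155, 151, 158, 162, 158, 158, 147, 146, 157, 172, 163, 111, 105, 75, 72, 58, 52, 47]
```

Emit:
{"method": "arm_command", "body": {
  "steps": [
    [0, 0, 0.8, 0, 1],
    [0, 0, 0.8, 0, 1],
    [-0.1, 0.7, 0, 0, 1],
    [-0.1, 0.8, 0, 0, 1],
    [-0.1, 0.8, 0, 0, 1]
  ]
}}

```text
time_s: 27.75
ee_pos: [514.4, 215.6, 292.1]
tool_rot: [180.0, 0.0, 100.2]
force: [0.3, 0.4, 0.5]
width: 0.2
grasp_force: 0.0
```

Emit:
{"method": "arm_command", "body": {
  "steps": [
    [-0.1, 0.9, 0, 0, 1],
    [-0.1, 0.9, 0, 0, 1],
    [-0.1, 0.9, 0, 0, 1],
    [0, 0, 0, 0, 1],
    [0, 0, 0, 0, 1]
  ]
}}

```text
time_s: 28.25
ee_pos: [498.7, 350.9, 291.5]
tool_rot: [-179.9, 0.0, 100.5]
force: [0.9, -0.9, 0.8]
width: 0.1
grasp_force: 0.0
```

Now I go down behind the lid to z≈196, then push forward to y≈312.

Emit:
{"method": "arm_command", "body": {
  "steps": [
    [0, 0, -0.6, 0, 1],
    [0, 0, -0.8, 0, 1],
    [0, 0, -0.5, 0, 1],
    [0, 0, 0, 0, 1],
    [0, 0, 0, 0, 1]
  ]
}}

```text
time_s: 28.75
ee_pos: [500.6, 348.6, 197.8]
tool_rot: [180.0, 0.0, 100.2]
force: [-0.1, 1.6, 1.0]
width: 0.1
grasp_force: 0.0
```

Emit:
{"method": "arm_command", "body": {
  "steps": [
    [0.03, -0.2, 0, 0, 1],
    [0.03, -0.2, 0, 0, 1],
    [0.03, -0.2, 0, 0, 1],
    [0.03, -0.2, 0, 0, 1],
    [0, 0, 0, 0, 1]
  ]
}}

```text
time_s: 29.25
ee_pos: [506.8, 308.0, 197.3]
tool_rot: [180.0, 0.0, 100.2]
force: [0.3, 0.2, 0.3]
width: 0.1
grasp_force: 0.0
```

Emit:
{"method": "arm_command", "body": {
  "steps": [
    [0.04, -0.25, 0.06, 0, 1],
    [0.04, -0.25, 0.06, 0, 1],
    [0.04, -0.25, 0.03, 0, 1],
    [0.04, -0.25, 0, 0, 1],
    [0.04, -0.25, 0, 0, 1]
  ]
}}

```text
time_s: 29.75
ee_pos: [516.4, 246.2, 204.6]
tool_rot: [180.0, -0.0, 100.3]
force: [1.2, 3.4, -2.4]
width: 0.2
grasp_force: 1.4
```

Emit:
{"method": "arm_command", "body": {
  "steps": [
    [0.04, -0.25, -0.04, 0, 1],
    [0.04, -0.25, -0.06, 0, 1],
    [0.04, -0.25, -0.1, 0, 1],
    [0.04, -0.25, -0.13, 0, 1],
    [0, 0, 0, 0, 1]
  ]
}}

```text
time_s: 30.25
ee_pos: [524.1, 194.1, 186.3]
tool_rot: [-179.9, 0.1, 100.1]
force: [-0.3, -1.0, 0.0]
width: -0.1
grasp_force: 0.0
```

Emit:
{"method": "arm_command", "body": {
  "steps": [
    [0.04, -0.22, -0.12, 0, 1],
    [0.04, -0.22, -0.2, 0, 1],
    [0.04, -0.2, -0.2, 0, 1],
    [0.04, -0.18, -0.2, 0, 1],
    [0.03, -0.15, -0.2, 0, 1]
  ]
}}

```text
time_s: 30.75
ee_pos: [533.3, 147.4, 140.6]
tool_rot: [-179.9, 0.0, 100.3]
force: [-1.0, 0.5, 1.8]
width: -0.0
grasp_force: 0.8
```

Emit:
{"method": "arm_command", "body": {
  "steps": [
    [0.03, -0.13, -0.2, 0, 1],
    [0.02, -0.12, -0.24, 0, 1],
    [0.02, -0.1, -0.24, 0, 1],
    [0.02, -0.1, -0.24, 0, 1],
    [0, 0, 0, 0, 1]
  ]
}}

```text
time_s: 31.25
ee_pos: [537.3, 125.0, 93.9]
tool_rot: [-179.9, 0.0, 100.3]
force: [-0.2, -0.4, 1.5]
width: -0.1
grasp_force: 0.0
```

Emit:
{"method": "arm_command", "body": {
  "steps": [
    [0, -0.04, -0.12, 0, 1],
    [0, -0.02, -0.12, 0, 1],
    [0, 0, -0.06, 0, 1],
    [0, 0, -0.02, 0, 1],
    [0, 0, 0, 0, 1]
  ]
}}

```text
time_s: 31.75
ee_pos: [537.9, 123.2, 79.8]
tool_rot: [-180.0, 0.0, 100.3]
force: [0.9, 0.2, -0.5]
width: -0.3
grasp_force: 0.0
```

Emit:
{"method": "arm_command", "body": {
  "steps": [
    [0, 0, -0.04, 0, 1],
    [0, 0, -0.04, 0, 1],
    [0, 0, -0.03, 0, 1],
    [0, 0, 0, 0, 1],
    [0, 0, 0, 0, 1]
  ]
}}

```text
time_s: 32.25
ee_pos: [538.2, 123.2, 75.5]
tool_rot: [180.0, 0.1, 100.3]
force: [-5.4, -3.1, 16.1]
width: 0.1
grasp_force: 7.8
```

Emit:
{"method": "arm_command", "body": {
  "steps": [
    [0, 0, 0.1, 0, 1],
    [0, 0, 0.4, 0, 1],
    [0, -0.5, 0.8, 0, 1],
    [0, -0.9, 0.8, 0, 1],
    [0, -0.9, 0.8, 0, 1]
  ]
}}

```text
time_s: 32.75
ee_pos: [537.7, 23.0, 207.2]
tool_rot: [180.0, -0.0, 100.4]
force: [1.7, -0.7, 0.0]
width: -0.1
grasp_force: 0.0
```

Emit:
{"method": "arm_command", "body": {
  "steps": [
    [0, -0.5, 0.2, 0, 1],
    [0, 0, 0, 0, 1],
    [0, 0, 0, 0, 1],
    [0, 0, 0, 0, 1],
    [0, 0, 0, 0, 1]
  ]
}}

```text
time_s: 33.25
ee_pos: [537.6, -0.1, 215.2]
tool_rot: [-180.0, -0.0, 100.4]
force: [0.1, 1.0, 0.8]
width: -0.1
grasp_force: 0.0
```

Run:
```python
from h import *
from workcell import *
s=observe();g=grab_frame("wrist");K,T=g["camera_matrix"],wristT(s,g["mount"]);f=g["frame"]
print(s["ee_pos"],s["force"])
O=np.array([530.12,166.43]);a=np.radians(100.19);x=np.array([np.cos(a),np.sin(a)]);y=np.array([-x[1],x[0]])
h=cv2.cvtColor(f,cv2.COLOR_RGB2HSV)
iT=np.linalg.inv(T)
def pix(cx,cy,z):
    p=np.r_[O+cx*x+cy*y,z,1];q=K@(iT@p)[:3];return (q[:2]/q[2]).round(1)
for nm,P in [("edge top shut",(-83,90,58)),("edge top 10mm up",(-82.7,90,68)),("base wall rim",(-83,90,48)),("tab",(-101,0,56))]: print(nm,pix(*P))
c,r=map(int,pix(-83,90,58))
print("col",c,[(k,*h[k,c].tolist()[1:]) for k in range(r-16,r+26,2)])
t0=np.load("top0.npz");t=grab_frame("top");d=cv2.absdiff(cv2.cvtColor(t0["frame"],cv2.COLOR_RGB2GRAY),cv2.cvtColor(t["frame"],cv2.COLOR_RGB2GRAY))
np.savez("top2.npz",**t)
H0,H1=masks(t0["frame"]),masks(t["frame"])
for n in H1: print(n,[(st.tolist()) for st,cc,_ in blobs(H1[n]) if 120<cc[0]<420 and 140<cc[1]<270])
hh=cv2.cvtColor(t["frame"],cv2.COLOR_RGB2GRAY)
iT=np.linalg.inv(t["extrinsics"]);K=t["camera_matrix"];print("top edge",pix(-83,60,58),"hinge",pix(83,60,58),"tabtip",pix(-101,0,54))
rr=int(pix(-83,60,58)[1]);print(hh[rr,215:236].tolist()); rr=int(pix(-101,0,54)[1]);print(hh[rr,215:240].tolist())
```

```text
[ 5.37614140e+02 -8.79754569e-02  2.15232003e+02] [0.07363091 1.02292558 0.8321933 ]
edge top shut [198.9 108.1]
edge top 10mm up [196.1 107.7]
base wall rim [201.6 108.2]
tab [300.3 129.5]
col 198 [(92, 13, 114), (94, 14, 113), (96, 18, 112), (98, 14, 112), (100, 11, 115), (102, 16, 115), (104, 16, 114), (106, 14, 107), (108, 15, 84), (110, 39, 52), (112, 49, 98), (114, 45, 96), (116, 47, 92), (118, 43, 94), (120, 49, 94), (122, 42, 91), (124, 44, 86), (126, 44, 86), (128, 47, 86), (130, 44, 86), (132, 52, 88)]
red [[320, 225, 4, 4, 9]]
blue [[372, 122, 50, 40, 974]]
purple []
top edge [219.3 204.7] hinge [164.4 213.8] tabtip [222.5 185. ]
[106, 104, 105, 106, 82, 76, 80, 90, 95, 95, 100, 109, 110, 108, 115, 120, 115, 119, 121, 122, 124]
[100, 71, 85, 91, 96, 100, 101, 105, 110, 110, 115, 116, 115, 120, 118, 125, 124, 122, 122, 126, 125, 126, 128, 127, 127]
```

Run:
```python
from h import *
from workcell import *
g=grab_frame("scene");f=g["frame"];K=g["camera_matrix"];iT=np.linalg.inv(g["extrinsics"])
O=np.array([530.12,166.43]);a=np.radians(100.19);x=np.array([np.cos(a),np.sin(a)]);y=np.array([-x[1],x[0]])
def pix(cx,cy,z):
    q=K@(iT@np.r_[O+cx*x+cy*y,z,1])[:3];return (q[:2]/q[2]).round(1)
gr=cv2.cvtColor(f,cv2.COLOR_RGB2GRAY)
for cy in(-80,70,110):
    print(cy,[pix(-83,cy,z).tolist() for z in(0,48,58,68)]); c,r=map(int,pix(-83,cy,58)); print([(k,int(gr[k,c])) for k in range(r-10,r+28)])
m=masks(f)["red"];print([(st.tolist()) for st,c,_ in blobs(m,15)],[(st.tolist()) for st,c,_ in blobs(masks(np.load("scene0.npz")["frame"])["red"],15)])
```

```text
-80 [[260.0, 198.9], [259.8, 184.8], [259.7, 181.8], [259.7, 178.8]]
[(171, 141), (172, 138), (173, 135), (174, 151), (175, 177), (176, 182), (177, 156), (178, 129), (179, 119), (180, 117), (181, 117), (182, 121), (183, 121), (184, 120), (185, 119), (186, 118), (187, 103), (188, 73), (189, 54), (190, 75), (191, 104), (192, 117), (193, 121), (194, 120), (195, 121), (196, 120), (197, 118), (198, 118), (199, 117), (200, 113), (201, 108), (202, 106), (203, 104), (204, 105), (205, 106), (206, 108), (207, 109), (208, 108)]
70 [[227.6, 214.4], [226.8, 199.2], [226.7, 195.9], [226.5, 192.7]]
[(185, 222), (186, 213), (187, 189), (188, 155), (189, 127), (190, 117), (191, 118), (192, 120), (193, 120), (194, 118), (195, 117), (196, 120), (197, 123), (198, 121), (199, 118), (200, 119), (201, 114), (202, 91), (203, 60), (204, 48), (205, 74), (206, 104), (207, 118), (208, 121), (209, 121), (210, 121), (211, 121), (212, 120), (213, 118), (214, 118), (215, 115), (216, 107), (217, 100), (218, 95), (219, 93), (220, 91), (221, 92), (222, 93)]
110 [[217.9, 219.1], [216.9, 203.5], [216.7, 200.2], [216.5, 196.9]]
[(190, 196), (191, 185), (192, 155), (193, 126), (194, 118), (195, 117), (196, 118), (197, 118), (198, 117), (199, 117), (200, 120), (201, 123), (202, 122), (203, 120), (204, 122), (205, 119), (206, 102), (207, 73), (208, 52), (209, 65), (210, 97), (211, 114), (212, 118), (213, 118), (214, 118), (215, 118), (216, 117), (217, 116), (218, 115), (219, 114), (220, 105), (221, 97), (222, 95), (223, 93), (224, 93), (225, 95), (226, 96), (227, 95)]
[[335, 181, 18, 8, 113], [214, 238, 9, 7, 31], [148, 352, 36, 19, 372]] [[343, 182, 10, 7, 60], [214, 238, 9, 7, 31], [347, 251, 4, 5, 19], [148, 352, 36, 19, 374]]
```

Run:
```python
from h import *
for n in("scene0","scene1"):
    gr=cv2.cvtColor(np.load(n+".npz")["frame"],cv2.COLOR_RGB2GRAY)
    for c,r in((259,181),(226,195),(216,200)): print(n,c,[(k,int(gr[k,c])) for k in range(r-6,r+24)])
```

```text
scene0 259 [(175, 166), (176, 175), (177, 187), (178, 198), (179, 186), (180, 169), (181, 165), (182, 165), (183, 169), (184, 186), (185, 198), (186, 177), (187, 137), (188, 94), (189, 65), (190, 86), (191, 119), (192, 137), (193, 144), (194, 148), (195, 151), (196, 149), (197, 145), (198, 150), (199, 169), (200, 194), (201, 204), (202, 204), (203, 202), (204, 203)]
scene0 226 [(189, 93), (190, 87), (191, 82), (192, 84), (193, 97), (194, 108), (195, 116), (196, 114), (197, 115), (198, 133), (199, 174), (200, 184), (201, 163), (202, 122), (203, 80), (204, 61), (205, 88), (206, 122), (207, 141), (208, 148), (209, 151), (210, 151), (211, 151), (212, 153), (213, 156), (214, 160), (215, 169), (216, 183), (217, 187), (218, 182)]
scene0 216 [(194, 87), (195, 86), (196, 88), (197, 98), (198, 109), (199, 112), (200, 111), (201, 108), (202, 113), (203, 152), (204, 188), (205, 179), (206, 142), (207, 96), (208, 67), (209, 80), (210, 115), (211, 137), (212, 146), (213, 146), (214, 147), (215, 148), (216, 149), (217, 150), (218, 154), (219, 151), (220, 152), (221, 168), (222, 179), (223, 179)]
sc
[... 395 characters left out ...]
, 149), (191, 104), (192, 72), (193, 62), (194, 63), (195, 70), (196, 97), (197, 151), (198, 186), (199, 192), (200, 175), (201, 146), (202, 109), (203, 70), (204, 54), (205, 78), (206, 109), (207, 125), (208, 132), (209, 134), (210, 133), (211, 134), (212, 135), (213, 139), (214, 141), (215, 150), (216, 163), (217, 166), (218, 161)]
scene1 216 [(194, 111), (195, 131), (196, 138), (197, 132), (198, 104), (199, 75), (200, 64), (201, 64), (202, 82), (203, 127), (204, 165), (205, 159), (206, 126), (207, 86), (208, 59), (209, 71), (210, 102), (211, 121), (212, 129), (213, 130), (214, 130), (215, 131), (216, 132), (217, 133), (218, 137), (219, 133), (220, 135), (221, 149), (222, 159), (223, 159)]
```

```bash
python3 -c "
from workcell import *
print(job_done())"
```

```text
the job is handed in; nothing more can be done
None
```

All four tubes are seated in cradles of their cap's colour, the lid is pushed down to a hard stop with no gap visible in the scene camera, the arm is clear, and the job was handed in at about 33 s; none of the other bench items were touched on purpose.

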